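# Unstack the cuvette cases onto their colour docks

## Task

The cuvette cases have come back from washing in one stack. Take the stack apart from the top down and put each case back in its colour's place: the red and the yellow case on top of the case of the same colour that already stands on its dock, the green and the blue case on their empty docks, each settled flat with its base locked over the lugs below. Keep the cases level on the way, leave the two standing cases in place on their docks, and do not disturb the beaker or the dropper bottle.

Things in the scene. Friction and masses are not known exactly. Their poses are not given: they have to be found in the camera images.
- case_red: Loose cuvette case, light grey base, red lid, on top of the stack: 64 long (x) x 52 wide (y) x 32 mm high to the lid's flat top. Two 6 mm high rounded lugs across the lid at x = +-18 mm; two pockets 20 x 42 mm, 7.5 mm deep, under the base at x = +-18 mm. Origin: centre of underside, z up. The stacked cases lie centred and parallel, 32 mm apart in height.
- case_yellow: Loose cuvette case, light grey base, yellow lid, second from the top of the stack: 92 long (x) x 52 wide (y) x 32 mm high to the lid's flat top. Two 6 mm high rounded lugs across the lid at x = +-18 mm; two pockets 20 x 42 mm, 7.5 mm deep, under the base at x = +-18 mm. Origin: centre of underside, z up. All lugs are rounded ribs across the case, 16 (x) x 38 mm (y) at the root.
- case_green: Loose cuvette case, light grey base, green lid, third from the top of the stack: 120 long (x) x 52 wide (y) x 32 mm high to the lid's flat top. Two 6 mm high rounded lugs across the lid at x = +-18 mm; two pockets 20 x 42 mm, 7.5 mm deep, under the base at x = +-18 mm. Origin: centre of underside, z up. All pockets leave 2 mm of play; set off-centre, a case stays too high.
- case_blue: Loose cuvette case, light grey base, blue lid, bottom of the stack, standing on the bench: 148 long (x) x 52 wide (y) x 32 mm high to the lid's flat top. Two 6 mm high rounded lugs across the lid at x = +-18 mm; two pockets 20 x 42 mm, 7.5 mm deep, under the base at x = +-18 mm. Origin: centre of underside, z up. All cases: flat upright long sides, grip across them; 70 to 310 g.
- standing_red: Case with red lid already standing on its dock (8 mm pale aluminium plate fixed to the bench), same build as case_red: 64 x 52 x 32 mm, two 6 mm lugs on the lid at x = +-18 mm. Loose, held by the dock's lugs. Place for case_red, either end first, whose origin then lies 32 mm above this one. Origin: centre of underside, x along length, z up.
- standing_yellow: Case with yellow lid already standing on its dock (8 mm pale aluminium plate fixed to the bench), same build as case_yellow: 92 x 52 x 32 mm, two 6 mm lugs on the lid at x = +-18 mm. Loose, held by the dock's lugs. Place for case_yellow, either end first, whose origin then lies 32 mm above this one. Origin: centre of underside, x along length, z up.
- dock_green: Empty green dock fixed to the bench: pale aluminium plate with green pad, 136 x 64 x 8 mm, two lugs on top as on a lid (6 mm high, x = +-18 mm). Place for case_green, either end first, whose origin then lies 8 mm above this one. Origin: centre of underside on the bench, x along length, z up.
- dock_blue: Empty blue dock fixed to the bench: pale aluminium plate with blue pad, 164 x 64 x 8 mm, two lugs on top as on a lid (6 mm high, x = +-18 mm). Place for case_blue, either end first, whose origin then lies 8 mm above this one. Origin: centre of underside on the bench, x along length, z up.
- beaker: Bystander: small glass beaker with a spout, 74 x 80 mm, 92 mm high, standing behind the work, loose. Origin at the centre of its underside. To be left alone.
- dropper_bottle: Bystander: amber dropper bottle with a black rubber top, 37 mm across, 102 mm high, standing on the right behind the work, loose. Origin at the centre of its underside. To be left alone.
There are look-alikes about, which are no part of the job. Leave any turquoise look-alike of the case_red alone.

How it is judged:
By the outcome, as a careful person would: the job done as asked, in the order asked, and still so for the second after the job is handed in, with the robot touching nothing.
It also fails if it takes over 136 s, if anything falls off the work surface, if the arm or the gripper's body presses on something with over 40 N, if the wrist force passes 120 N, or if a joint passes its speed limit or range.

## Robot

A 7-joint arm with a two-finger parallel gripper is mounted at the origin on a cart in front of the work surface, level with it; the furniture and walls round the work are solid. World frame = base frame: x ahead of the robot, y to its left, z up, the work surface at z = 0. Lengths are in m, angles in rad, forces in N, time in s.
With the tool pointing down it reaches from about 0.4 to 0.9 m from the base axis. Payload 5.5 kg.
Tool frame: the origin (TCP) lies between the finger pads; the fingertips stand 14 mm ahead of it and the grasp point (between the pads) lies 5 mm behind it; z points along the fingers, y is the line along which they close (so a half turn about z gives the same grasp; the last joint's range is limited). The gripper opens to 92 mm and grips with 3 to 60 N. Pads are 19 mm wide; open, the fingers measure 130 mm over their backs; the gripper's body (75 mm by 190 mm) begins 47 mm behind the grasp point.
Start: joints at [1.448, 0.501, -0.427, 1.55, 0.221, 1.138, -0.21], TCP at [0.245, -0.602, 0.241] pointing down, gripper open.
Joint ranges: [-2.88, 2.88], [-0.31, 2.03], [-1.54, 1.56], [0.2, 2.42], [-1.41, 4.55], [0.19, 2.02], [-2.57, 2.57]. Speed limits (rad/s): [2.57, 2.57, 3.14, 3.14, 3.14, 3.14, 3.14].

## Interface

Orientations are given as a rotation vector (axis times angle).
In Python, from rig import robot, eyes gives the robot as it stands. The module is installed in compiled form; this text tells all that it offers.
- The arm moves only by the shell command python3 -m jog 'ROWS'. ROWS is JSON, a list that holds one entry, the list of rows, each a list of 5 numbers: the shift along the tool's x, y, z in mm, then the turn about the tool's z in units of 6 degrees (1.0 is 6 degrees), then the opening, from 0 (shut) to 1 (fully open). A call has 1 to 10 rows; each row is the pose to reach, as a shift and turn from the pose commanded when the call began, along the tool's axes at that moment; what a row does not reach only later rows make up. A row lasts 1/12 s, in which the tool goes at most 41.7 mm and 7.16 degrees, less where a joint would pass 70% of its speed; a pose out of reach is approached as far as the arm can. A call with a gripper value outside its range is refused whole. The fingers move at their own pace and stop on an object; the grip force is fixed at half the most. Time passes only in rows, so rows that repeat a pose let the fingers close. It gives the time, the measured TCP pose, the force, the opening and the grip force at its end, in the units of the state.
- robot.state(): the state, without advancing time (a new reading comes with each control period).
- eyes.camera(name): name is "scene" or "top"; returns the picture (384x512x3 uint8, red, green, blue); there is no depth.
- eyes.camera_params(name): a dict with "vfov" (degrees; the focal length in pixels is half the picture's height over the tangent of half this angle, whatever the lens; pixels are square), "cx", "cy" (the principal point, pixels), "T" (4x4, takes a point from camera to world coordinates). Camera axes: x right, y down, z forward; pixel columns grow to the right and rows downward; lengths in m; the calibration is good to about 2 mm. A picture is of the moment at which its call begins. camera_params takes no time and is no camera call.
- robot.sign_off(): hands the job in; it is judged then, once.
The state is a dict: "clock": time; "joint_positions": joint angles; "qvel": joint speeds; "tau": joint torques, N m; "tool_pos": TCP position; "tool_rot": TCP orientation; "wrist_force": force on the tool from outside, world axes, zero at the start; "wrist_torque": the same for the moment, N m; "width": finger opening in m; "grip_force": force on a finger pad.
Only numpy, scipy, OpenCV 4.12 (cv2) and the standard library are available. Lean on these libraries where they do the work, as an engineer would, in place of code of your own. Each camera call takes 0.05 s, during which the arm holds its last target. There are 200 camera calls.

## Working session

There is one attempt and no reset: what is moved stays moved. The work goes in short steps, Python scripts to look and compute and a shell command to move; the robot and the scene stay as the last step left them, time stands still between calls to the robot, and variables do not carry over. Pictures are saved under pics/ and viewed, at most 14 in all, crops included, and the job is handed in when it is done.

```bash
mkdir -p pics; ls
python3 - <<'E'
from rig import robot, eyes
import cv2,numpy as np
np.set_printoptions(precision=4,suppress=True)
for n in("scene","top"):
    im=eyes.camera(n); cv2.imwrite(f"pics/{n}0.png",cv2.resize(im[:,:,::-1],None,fx=1.5,fy=1.5,interpolation=cv2.INTER_CUBIC)); np.save(f"{n}0.npy",im)
    print(n,eyes.camera_params(n))
print(robot.state())
E
```

```text
pics
scene {'vfov': 48.25333394399413, 'cx': 251.86050266400036, 'cy': 192.96835644570382, 'T': array([[-0.6146, -0.3128,  0.7242, -0.3555],
       [-0.7888,  0.2537, -0.5599,  0.7025],
       [-0.0086, -0.9153, -0.4026,  0.6198],
       [ 0.    ,  0.    ,  0.    ,  1.    ]])}
top {'vfov': 53.88833796030926, 'cx': 256.45090205971724, 'cy': 193.16996116385425, 'T': array([[-0.0097, -0.985 ,  0.1721,  0.413 ],
       [-0.9999,  0.0078, -0.0115, -0.0449],
       [ 0.01  , -0.1722, -0.985 ,  1.1831],
       [ 0.    ,  0.    ,  0.    ,  1.    ]])}
{'clock': 0.1, 'joint_positions': array([ 1.4482,  0.5018, -0.4268,  1.5514,  0.2208,  1.1383, -0.2103]), 'qvel': array([-0.0006, -0.001 ,  0.0011, -0.0029, -0.0009, -0.0015, -0.0001]), 'tau': array([ -0.012 , -56.7864,  -5.8389, -27.991 ,  -0.0689,   0.024 ,
         0.    ]), 'tool_pos': array([ 0.2443, -0.6017,  0.2398]), 'tool_rot': array([-3.0816, -0.6019,  0.0005]), 'wrist_force': array([-0.2328, -0.1023, -0.6228]), 'wrist_torque': array([-0.034 ,  0.0307,  0.0041]), 'grip_force': 0.0, 'width': 0.09165577826533691}
```

View pics/scene0.png

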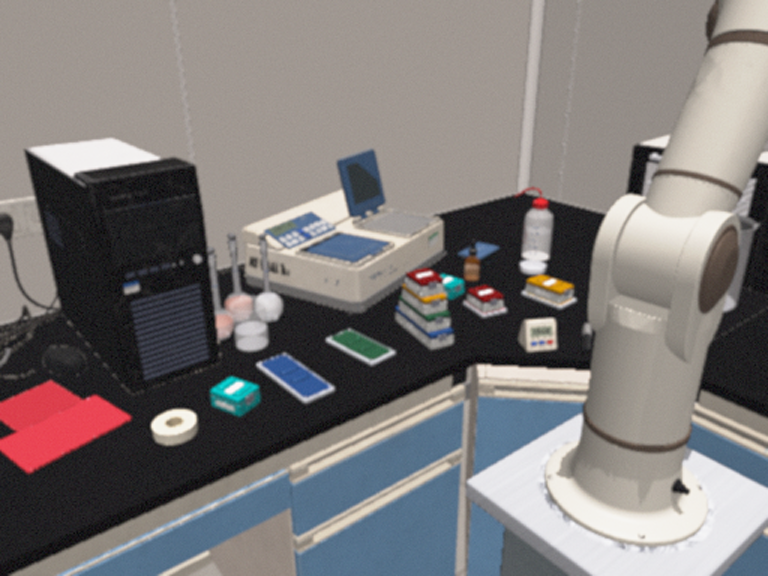

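View pics/top0.png

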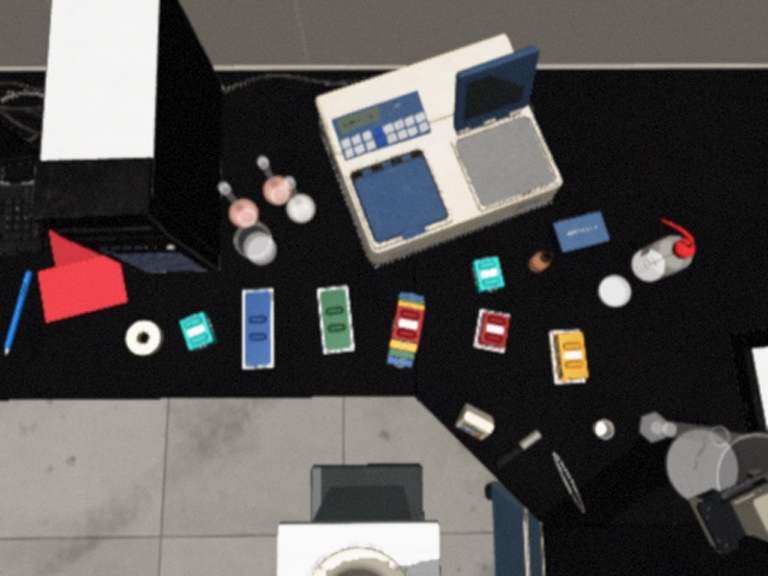

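Run:
```python
from rig import robot, eyes
import cv2,numpy as np
for n in("scene","top"):
    im=np.mean([eyes.camera(n).astype(float) for _ in range(6)],0); np.save(n+"_avg.npy",im)
    c,r,w,h,f=dict(scene=(160,170,230,115,3.4),top=(155,165,250,105,3.2))[n]
    cv2.imwrite(f"pics/{n}1.png",cv2.resize(im[r:r+h,c:c+w,::-1],None,fx=f,fy=f,interpolation=cv2.INTER_CUBIC))
```

```text
[ WARN:0@7.341] global loadsave.cpp:1063 imwrite_ Unsupported depth image for selected encoder is fallbacked to CV_8U.
```

View pics/top1.png

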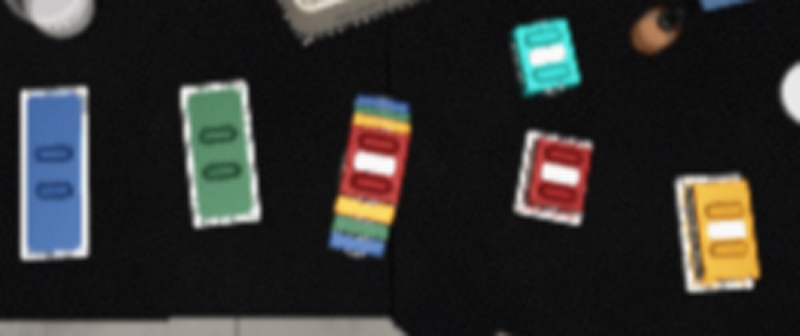

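View pics/scene1.png

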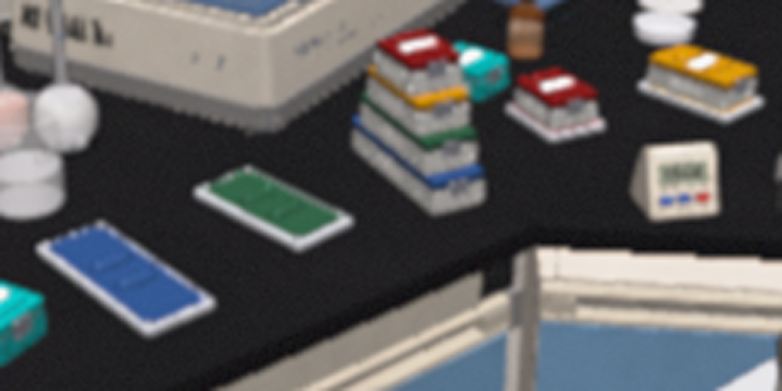

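```bash
cat > fit.py <<'E'
import numpy as np, cv2
from scipy.optimize import minimize
from scipy.spatial.transform import Rotation as R
from rig import robot, eyes
np.set_printoptions(precision=4,suppress=True)
UP=6
MET=dict(red=lambda r,g,b:r-2*np.maximum(g,b), yellow=lambda r,g,b:(r+g)/2-1.8*b,
  green=lambda r,g,b:g-np.maximum(r,b)*1.05, blue=lambda r,g,b:b-1.15*np.maximum(r,g), plate=lambda r,g,b:np.maximum(np.maximum(r,g),b))
def grab(n,k=4): return np.mean([eyes.camera(n).astype(float) for _ in range(k)],0)
def proj(n,P):
    p=eyes.camera_params(n); f=192/np.tan(np.radians(p["vfov"])/2); T=p["T"]
    c=(P-T[:3,3])@T[:3,:3]; return np.c_[f*c[:,0]/c[:,2]+p["cx"], f*c[:,1]/c[:,2]+p["cy"]]
def box(x,y,yaw,L,W,z0,z1):
    q=np.array([[sx*L/2,sy*W/2] for sx in(-1,1) for sy in(-1,1)])
    c,s=np.cos(yaw),np.sin(yaw); q=q@np.array([[c,s],[-s,c]])+[x,y]
    return np.r_[np.c_[q,np.full(4,z0)],np.c_[q,np.full(4,z1)]]
def mask(im,n,col,ctr,half,thr=.45):
    u,v=proj(n,np.array([ctr]))[0].round().astype(int); r0,c0=max(v-half,0),max(u-half,0)
    cr=im[r0:v+half,c0:u+half]; m=MET[col](*[cr[...,i] for i in range(3)])
    m=m/np.percentile(m,99.5 if col=='plate' else 97); m=cv2.resize(m,None,fx=UP,fy=UP,interpolation=cv2.INTER_CUBIC)
    b=(m>thr).astype(np.uint8); b=cv2.morphologyEx(b,cv2.MORPH_CLOSE,np.ones((9,9),np.uint8))
    cs,_=cv2.findContours(b,cv2.RETR_EXTERNAL,cv2.CHAIN_APPROX_NONE)
    out=np.zeros_like(b)
    big=max(cs,key=cv2.contourArea); cv2.drawContours(out,[big],-1,1,-1)
    return out,(c0,r0)
def sil(n,P,org,shape):
    uv=(proj(n,P)-org+.5)*UP-.5; h=cv2.convexHull(uv.astype(np.float32))
    o=np.zeros(shape,np.uint8); cv2.fillConvexPoly(o,np.round(h*16).astype(np.int32),1,shift=4); return o
def fit(ims,col,g,L,W,z,t,half=45,free=("x","y","yaw"),thr=.45,names=("top",)):
    """g=(x,y,yaw); z = top height, t = thickness of coloured slab"""
    ms={n:mask(ims[n],n,col,[g[0],g[1],z],half,thr) for n in names}
    d=dict(x=g[0],y=g[1],yaw=g[2],z=z,t=t,L=L,W=W); step=dict(x=.012,y=.012,yaw=.1,z=.01,t=.006,L=.006,W=.006)
    def cost(p):
        e=dict(d,**dict(zip(free,p))); B=box(e["x"],e["y"],e["yaw"],e["L"],e["W"],e["z"]-e["t"],e["z"])
        return sum((sil(n,B,m[1],m[0].shape)^m[0]).sum()/m[0].sum() for n,m in ms.items())
    p0=np.array([d[k] for k in free])
    for _ in range(3):
        s=np.vstack([p0]+[p0+np.eye(len(free))[i]*step[k] for i,k in enumerate(free)])
        r=minimize(cost,p0,method="Nelder-Mead",options=dict(initial_simplex=s,xatol=1e-5,fatol=1e-5,maxiter=600)); p0=r.x
        step={k:v/-2 for k,v in step.items()}
    return dict(zip(free,np.round(r.x,4))),round(float(r.fun),3)
def ray(n,uv,z):
    p=eyes.camera_params(n); f=192/np.tan(np.radians(p["vfov"])/2); T=p["T"]
    d=T[:3,:3]@np.array([(uv[0]-p["cx"])/f,(uv[1]-p["cy"])/f,1]); return T[:3,3]+d*(z-T[2,3])/d[2]
def rows(x,y,z,yaw):
    """shift (mm) and turn (6 deg units) in tool axes to reach tcp x,y,z with case long axis yaw"""
    s=robot.state(); M=R.from_rotvec(s["tool_rot"]); d=M.inv().apply(np.array([x,y,z])-s["tool_pos"])*1e3
    X=M.as_matrix()[:,0]; cur=np.arctan2(X[1],X[0]); a=(cur-yaw+np.pi/2)%np.pi-np.pi/2
    print("shift",d.round(1),"turn",round(np.degrees(a)/6,2),"yaw now",round(np.degrees(cur),1),"q7",s["joint_positions"][6].round(2))
E
cat > m1.py <<'E'
from fit import *
ims={n:np.load(n+"_avg.npy") for n in("top","scene")}
c=lambda u,v:((u+.5)/3.2-.5+155,(v+.5)/3.2-.5+165)
for nm,col,uv,L,W,z,t,yaw in [("stackred","red",c(375,162),.064,.052,.128,.01,-.15),("stred","red",c(560,175),.064,.052,.040,.01,-.15),
   ("styel","yellow",c(727,230),.092,.052,.040,.01,.08),("dgreen","plate",c(220,153),.136,.064,.008,.008,.08),("dblue","plate",c(54,173),.164,.064,.008,.008,0.)]:
    g=ray("top",uv,z); g=(g[0],g[1],yaw)
    a=fit(ims,col,g,L,W,z,t,half=34); print(nm,np.round(g,3),a)
    print("   LW free",fit(ims,col,g,L,W,z,t,half=34,free=("x","y","yaw","L","W")))
    e=a[0]; print("   both, z",fit(ims,col,(e["x"],e["y"],e["yaw"]),L,W,z,t,half=34,names=("top","scene"),free=("x","y","yaw","z")))
E
python3 m1.py
```

```text
stackred [ 0.534 -0.1   -0.15 ] ({'x': np.float64(0.5329), 'y': np.float64(-0.0998), 'yaw': np.float64(-0.1841)}, 0.145)
   LW free ({'x': np.float64(0.5329), 'y': np.float64(-0.0999), 'yaw': np.float64(-0.199), 'L': np.float64(0.057), 'W': np.float64(0.0519)}, 0.035)
   both, z ({'x': np.float64(0.5421), 'y': np.float64(-0.1049), 'yaw': np.float64(-0.1889), 'z': np.float64(0.0409)}, 1.053)
stred [ 0.53 -0.28 -0.15] ({'x': np.float64(0.53), 'y': np.float64(-0.2812), 'yaw': np.float64(-0.2167)}, 0.188)
   LW free ({'x': np.float64(0.5302), 'y': np.float64(-0.2812), 'yaw': np.float64(-0.2088), 'L': np.float64(0.0565), 'W': np.float64(0.0493)}, 0.03)
   both, z ({'x': np.float64(0.5304), 'y': np.float64(-0.2815), 'yaw': np.float64(-0.2208), 'z': np.float64(0.0426)}, 0.798)Traceback (most recent call last):
  File "m1.py", line 7, in <module>
    a=fit(ims,col,g,L,W,z,t,half=34); print(nm,np.round(g,3),a)
  File "fit.py", line 39, in fit
    r=minimize(cost,p0,method="Nelder-Mead",options=dict(initial_simplex=s,xatol=1e-5,fatol=1e-5,maxiter=600)); p0=r.x
    res = _minimize_neldermead(fun, x0, args, callback, bounds=bounds,
                               **options)
    fxr = func(xr)
    fx = function(np.copy(x), *(wrapper_args + args))
  File "fit.py", line 35, in cost
    return sum((sil(n,B,m[1],m[0].shape)^m[0]).sum()/m[0].sum() for n,m in ms.items())
  File "fit.py", line 35, in <genexpr>
    return sum((sil(n,B,m[1],m[0].shape)^m[0]).sum()/m[0].sum() for n,m in ms.items())
                ~~~^^^^^^^^^^^^^^^^^^^^^
  File "fit.py", line 27, in sil
    uv=(proj(n,P)-org+.5)*UP-.5; h=cv2.convexHull(uv.astype(np.float32))
        ~~~~^^^^^
  File "fit.py", line 11, in proj
    p=eyes.camera_params(n); f=192/np.tan(np.radians(p["vfov"])/2); T=p["T"]
ValueError: time passes only in moves, steps and waits
```

```bash
python3 - <<'E'
import re
s=open("fit.py").read()
s=s.replace("UP=6","UP=6\nPAR={n:eyes.camera_params(n) for n in('top','scene')}").replace("p=eyes.camera_params(n)","p=PAR[n]")
s+='''
def tri(ut,us):
    A=[];b=[]
    for n,uv in(("top",ut),("scene",us)):
        o=PAR[n]["T"][:3,3]; d=ray(n,uv,0)-o; d/=np.linalg.norm(d); Q=np.eye(3)-np.outer(d,d); A.append(Q); b.append(Q@o)
    A=np.vstack(A);b=np.hstack(b); p=np.linalg.lstsq(A,b,rcond=None)[0]; return p, np.linalg.norm(A@p-b)
'''
open("fit.py","w").write(s)
E
cat > m1.py <<'E'
from fit import *
ims={n:np.load(n+"_avg.npy") for n in("top","scene")}
c=lambda u,v:((u+.5)/3.2-.5+155,(v+.5)/3.2-.5+165)
s=lambda u,v:((u+.5)/3.4-.5+160,(v+.5)/3.4-.5+170)
F=("x","y","yaw","L","W")
for nm,col,uv,L,W,z,t,yaw in [("stackred","red",c(375,162),.064,.052,.128,.01,-.15),("stred","red",c(560,175),.064,.052,.040,.01,-.15),
   ("styel","yellow",c(727,230),.092,.052,.040,.01,.08),("dgreen","plate",c(220,153),.136,.064,.008,.008,.08),("dblue","plate",c(54,173),.164,.064,.008,.008,0.)]:
    g=ray("top",uv,z); g=(g[0],g[1],yaw); print(nm)
    for thr in(.3,.45,.6): a,f=fit(ims,col,g,L,W,z,t,half=34,free=F,thr=thr); print("  ",[float(v) for v in a.values()],f)
for nm,a,b in[("stackred",(375,162),(418,44)),("stred",(560,175),(557,84)),("styel",(727,230),(702,65)),
  ("dgreen near-left corner",(197,226),(300,247)),("dgreen far right",(246,83),(247,167)),("dblue near l",(23,259),(150,334)),("dblue far r",(88,88),(100,222))]:
    print(nm,tri(c(*a),s(*b)))
E
python3 m1.py
```

```text
stackred
   [0.5329, -0.0998, -0.1937, 0.0578, 0.053] 0.033
   [0.5329, -0.0999, -0.199, 0.057, 0.0519] 0.035
   [0.5329, -0.0999, -0.1975, 0.0559, 0.0505] 0.038
stred
   [0.5301, -0.2813, -0.2061, 0.0571, 0.0503] 0.031
   [0.5302, -0.2812, -0.2088, 0.0565, 0.0493] 0.03
   [0.5302, -0.2812, -0.2053, 0.0557, 0.0485] 0.032
styel
   [0.4763, -0.4368, 0.0576, 0.089, 0.0507] 0.024
   [0.4763, -0.4367, 0.0585, 0.0879, 0.0493] 0.025
   [0.4763, -0.4366, 0.0589, 0.0869, 0.0481] 0.024
dgreen
   [0.5584, 0.0458, 0.1079, 0.1413, 0.0685] 0.017
   [0.5583, 0.0457, 0.1083, 0.1386, 0.0664] 0.02
   [0.5582, 0.0457, 0.1055, 0.1363, 0.0642] 0.024
dblue
   [0.5408, 0.2075, 0.036, 0.1687, 0.0673] 0.009
   [0.5406, 0.2075, 0.0349, 0.166, 0.065] 0.009
   [0.5406, 0.2074, 0.0318, 0.1638, 0.0632] 0.01
stackred (array([ 0.5333, -0.1007,  0.1277]), np.float64(0.001563556209142309))
stred (array([ 0.5294, -0.281 ,  0.0397]), np.float64(0.0016378829624881387))
styel (array([ 0.4767, -0.4379,  0.0351]), np.float64(0.0006527581896532186))
dgreen near-left corner (array([0.4871, 0.0673, 0.0032]), np.float64(0.0005003232684861529))
dgreen far right (array([0.6277, 0.0203, 0.0065]), np.float64(0.0003675812606895181))
dblue near l (array([0.4565, 0.2342, 0.003 ]), np.float64(0.0016312602318730542))
dblue far r (array([0.6245, 0.1769, 0.0052]), np.float64(0.0012267506997724442))
```

Run:
```python
from fit import *
ims={"top":np.load("top_avg.npy")}; F=("x","y","yaw","L","W")
for nm,col,g,z in[("stackred","red",(.533,-.1,-.19),.128),("stred","red",(.530,-.2805,-.2),.04),("styel","yellow",(.4763,-.436,.058),.04)]:
    for t in(0,.005): a,f=fit(ims,col,g,.06,.05,z,t,half=34,free=F); print(nm,t,[float(v) for v in a.values()],f)
    # white label centroid
    u,v=proj("top",np.array([[g[0],g[1],z]]))[0]; r0,c0=int(v)-8,int(u)-8; w=ims["top"][r0:r0+17,c0:c0+17].min(2)
    w=np.clip(w-90,0,None); yy,xx=np.mgrid[:17,:17]; print("   label",ray("top",(c0+(w*xx).sum()/w.sum(),r0+(w*yy).sum()/w.sum()),z)[:2])
rows(.533,-.0995,.22,-.195)
```

```text
stackred 0 [0.5325, -0.0998, -0.1972, 0.0579, 0.0517] 0.035
stackred 0.005 [0.5327, -0.0999, -0.1983, 0.0575, 0.0517] 0.034
   label [ 0.533  -0.0993]
stred 0 [0.5297, -0.2803, -0.2069, 0.0576, 0.0508] 0.032
stred 0.005 [0.5299, -0.2807, -0.2065, 0.0569, 0.0502] 0.031
   label [ 0.5314 -0.2798]
styel 0 [0.4765, -0.435, 0.0579, 0.0875, 0.0526] 0.025
styel 0.005 [0.4763, -0.4359, 0.0599, 0.0879, 0.0509] 0.025
   label [ 0.4773 -0.4352]
shift [ 456.4 -357.3   20.7] turn 5.55 yaw now 22.1 q7 -0.21
```

Candidates for case_red (top picture, 1.5x pixels): stack top (408,325), standing_red (492,330), turquoise look-alikes (489,273) and (197,331). The crop shows the stack top is a red lid over yellow, green and blue steps, so that's the one. Heights come out at 128 and 40 mm, as described. Starting the first reach now.

```bash
python3 -m jog '[[[228,-178,0,2.7,1],[228,-178,0,2.7,1],[228,-178,0,2.7,1],[456,-357,20,5.55,1],[456,-357,20,5.55,1],[456,-357,20,5.55,1],[456,-357,20,5.55,1],[456,-357,20,5.55,1],[456,-357,20,5.55,1],[456,-357,20,5.55,1]]]'; python3 -c "
from fit import *
rows(.533,-.0997,.21,-.196)"
```

```text
clock: 1.53
tool_pos: [0.4521, -0.2402, 0.2283]
tool_rot: [3.126, -0.307, 0.001]
wrist_force: [-0.5, -0.4, -0.4]
width: 0.0919
grip_force: 0.0
shift [  52.  -153.6   18.3] turn 0.0 yaw now -11.2 q7 -1.47
```

```bash
python3 -m jog '[[[52,-154,18,0,1],[52,-154,18,0,1],[52,-154,18,0,1],[52,-154,18,0,1],[52,-154,18,0,1],[52,-154,18,0,1],[52,-154,18,0,1],[52,-154,18,0,1]]]'; python3 -c "
from fit import *
rows(.533,-.0997,.114,-.196)"
```

```text
clock: 2.2
tool_pos: [0.5317, -0.1027, 0.2099]
tool_rot: [3.125, -0.31, -0.001]
wrist_force: [0.0, -0.2, -0.0]
width: 0.0919
grip_force: 0.0
shift [ 0.7 -3.3 95.9] turn -0.02 yaw now -11.3 q7 -1.83
```

```bash
python3 -m jog '[[[0.5,-3,40,0,1],[0.5,-3,70,0,1],[0.5,-3,85,0,1],[0.5,-3,95,0,1],[0.5,-3,96,0,1],[0.5,-3,96,0,1]]]'; python3 -c "
from fit import *
rows(.533,-.0997,.114,-.196); s=robot.state(); print(s['tool_pos'],s['wrist_force'])"
```

```text
clock: 2.7
tool_pos: [0.5332, -0.0992, 0.1141]
tool_rot: [3.126, -0.309, -0.0]
wrist_force: [-0.5, -0.3, 0.8]
width: 0.0919
grip_force: 0.0
shift [-0.1  0.5  0.1] turn -0.01 yaw now -11.3 q7 -1.92
[ 0.5332 -0.0992  0.1141] [-0.5357 -0.3395  0.7972]
```

```bash
python3 -m jog '[[[0,0,0,0,0],[0,0,0,0,0],[0,0,0,0,0],[0,0,0,0,0],[0,0,0,0,0],[0,0,0,0,0],[0,0,0,0,0],[0,0,0,0,0]]]'; python3 -m jog '[[[0,0,-6,0,0],[0,0,-15,0,0],[0,0,-40,0,0],[0,0,-70,0,0],[0,0,-80,0,0],[0,0,-80,0,0],[0,0,-80,0,0]]]'; python3 -c "
from fit import *
rows(.5303,-.2803,.12,-.206); s=robot.state(); print(s['tool_pos'],s['wrist_force'])
im=grab('scene',2); cv2.imwrite('pics/s2.png',np.uint8(cv2.resize(im[150:290,150:400,::-1],None,fx=3,fy=3,interpolation=cv2.INTER_CUBIC)))"
```

```text
clock: 3.37
tool_pos: [0.5334, -0.0982, 0.1142]
tool_rot: [3.126, -0.306, 0.0]
wrist_force: [-0.5, -0.9, 3.0]
width: 0.0516
grip_force: 30.0
clock: 3.95
tool_pos: [0.5335, -0.0984, 0.1943]
tool_rot: [3.126, -0.307, 0.002]
wrist_force: [0.1, -0.3, -1.7]
width: 0.0516
grip_force: 30.0
shift [ 32.1 179.   74.5] turn 0.1 yaw now -11.2 q7 -1.85
[ 0.5335 -0.0984  0.1943] [ 0.0808 -0.3097 -1.6669]
```

View pics/s2.png

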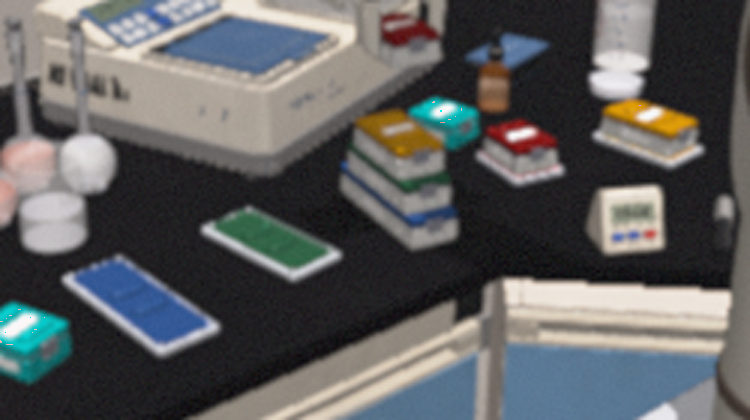

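Red is in hand. At the stack, the grasp showed the camera's y reading about 1.5 mm low against the robot's frame. I'll carry that bias to the target.

```bash
python3 -m jog '[[[16,88,0,0,0],[16,88,0,0,0],[32,177.5,20,0.1,0],[32,177.5,40,0.1,0],[32,177.5,70,0.1,0],[32,177.5,90,0.1,0],[32,177.5,100,0.1,0],[32,177.5,104,0.1,0],[32,177.5,104,0.1,0],[32,177.5,104,0.1,0]]]'; python3 -c "
from fit import *
rows(.5303,-.2788,.076,-.206); s=robot.state(); print(s['tool_pos'],s['wrist_force'])"
```

```text
clock: 4.88
tool_pos: [0.5315, -0.2769, 0.0908]
tool_rot: [-3.125, 0.319, -0.002]
wrist_force: [-0.1, -0.8, -1.5]
width: 0.0518
grip_force: 30.0
shift [-0.8  2.1 14.8] turn 0.03 yaw now -11.7 q7 -1.61
[ 0.5315 -0.2769  0.0908] [-0.1316 -0.8093 -1.4764]
```

```bash
python3 -m jog '[[[-0.8,2,10,0,0],[-0.8,2,18,0,0],[-0.8,2,18,0,0]]]';python3 -m jog '[[[0,0,3,0,0],[0,0,6,0,0],[0,0,9,0,0],[0,0,11,0,0],[0,0,13,0,0],[0,0,13,0,0],[0,0,13,0,0]]]'; python3 -c "
from fit import *
rows(.5303,-.2788,.058,-.206); s=robot.state(); print(s['tool_pos'],s['wrist_force'])"
```

```text
clock: 5.13
tool_pos: [0.5282, -0.28, 0.071]
tool_rot: [-3.125, 0.322, 0.002]
wrist_force: [-0.8, -0.0, -1.8]
width: 0.0519
grip_force: 30.0
clock: 5.72
tool_pos: [0.5291, -0.2802, 0.0589]
tool_rot: [-3.125, 0.323, 0.0]
wrist_force: [0.3, -0.6, -0.8]
width: 0.052
grip_force: 30.0
shift [ 0.9 -1.7  0.9] turn 0.0 yaw now -11.8 q7 -1.63
[ 0.5291 -0.2802  0.0589] [ 0.2589 -0.6178 -0.7838]
```

```bash
python3 -m jog '[[[0.5,-0.8,1,0,0],[0.5,-0.8,1.5,0,0],[0.5,-0.8,1.5,0,0]]]';python3 -c "
from fit import *
s=robot.state(); print(s['tool_pos'],s['wrist_force'])";python3 -m jog '[[[0,0,0,0,1],[0,0,0,0,1],[0,0,0,0,1],[0,0,0,0,1],[0,0,-20,0,1],[0,0,-60,0,1],[0,0,-100,0,1],[-20,-60,-140,0,1],[-20,-120,-150,0,1],[-20,-180,-150,0,1]]]'
```

```text
clock: 5.97
tool_pos: [0.5299, -0.2799, 0.0582]
tool_rot: [3.124, -0.323, 0.0]
wrist_force: [-2.3, -0.6, 4.1]
width: 0.0518
grip_force: 30.0
[ 0.5299 -0.2799  0.0582] [-2.2722 -0.5507  4.0874]
clock: 6.8
tool_pos: [0.5371, -0.1649, 0.201]
tool_rot: [3.122, -0.329, 0.006]
wrist_force: [1.5, 0.2, -1.0]
width: 0.0919
grip_force: 0.0
```

```bash
python3 -m jog '[[[-30,-290,0,0,1],[-30,-290,0,0,1],[-30,-290,0,0,1],[-30,-290,0,0,1],[-30,-290,0,0,1],[-30,-290,0,0,1],[-30,-290,0,0,1],[-30,-290,0,0,1],[-30,-290,0,0,1]]]'
python3 - <<'E'
from fit import *
ims={n:grab(n,4) for n in("top","scene")}
for n,im in ims.items(): np.save(n+"_b.npy",im)
a=ims["top"][165:270,155:405,::-1]; b=ims["scene"][165:270,155:405,::-1]
cv2.imwrite("pics/b.png",np.uint8(np.clip(cv2.resize(np.vstack([a,b]),None,fx=2.8,fy=2.8,interpolation=cv2.INTER_CUBIC),0,255)))
F=("x","y","yaw","L","W")
for nm,col,g,z in[("stackyel","yellow",(.533,-.1,-.19),.096),("redtop","red",(.530,-.2805,-.2),.072),("styel","yellow",(.4765,-.435,.058),.04)]:
    a,f=fit(ims,col,g,.06 if col=="red" else .088,.05,z,0,half=30,free=F); print(nm,[float(v) for v in a.values()],f)
print(robot.state()["tool_pos"])
E
```

```text
clock: 7.55
tool_pos: [0.5656, 0.1302, 0.1983]
tool_rot: [-3.124, 0.311, 0.0]
wrist_force: [-0.2, -0.6, 0.5]
width: 0.0918
grip_force: 0.0
stackyel [0.5327, -0.0994, -0.2101, 0.0892, 0.0534] 0.02
redtop [0.5304, -0.2812, -0.2135, 0.0618, 0.0505] 0.041
styel [0.4763, -0.435, 0.0569, 0.088, 0.0524] 0.024
[0.5665 0.1241 0.1981]
```

View pics/b.png

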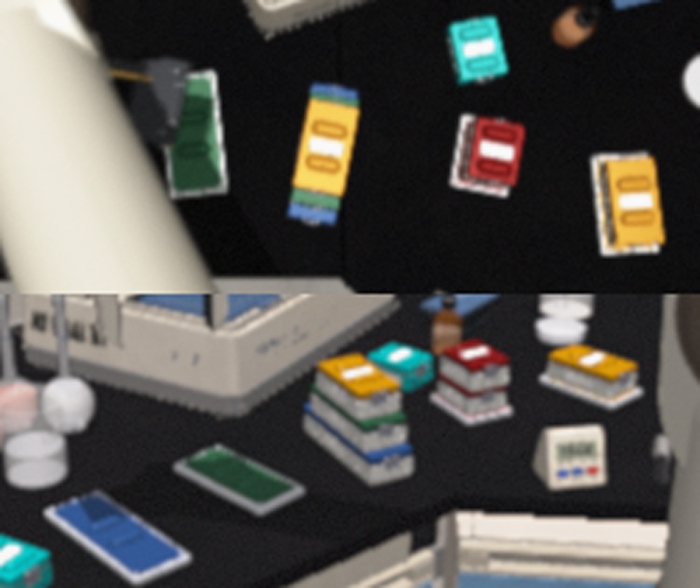

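The picture shows red sitting flat on standing_red: top panel (497,150), scene panel (475,375). Yellow is now the top of the stack at (327,147). On to yellow.

```bash
python3 -c "
from fit import *
rows(.5327,-.098,.14,-.205)"
```

```text
shift [ 12.9 224.2  58.2] turn -0.03 yaw now -11.9 q7 -2.29
```

```bash
python3 -m jog '[[[13,224,40,0,1],[13,224,40,0,1],[13,224,40,0,1],[13,224,40,0,1],[13,224,40,0,1],[13,224,58,0,1],[13,224,58,0,1],[13,224,58,0,1],[13,224,58,0,1]]]'; python3 -c "
from fit import *
rows(.5327,-.098,.082,-.205)"
```

```text
clock: 8.7
tool_pos: [0.5335, -0.0956, 0.1405]
tool_rot: [-3.124, 0.323, -0.001]
wrist_force: [0.5, 0.5, 0.8]
width: 0.092
grip_force: 0.0
shift [-0.3  2.6 58.5] turn -0.01 yaw now -11.8 q7 -1.91
```

```bash
python3 -m jog '[[[-0.3,1.5,35,0,1],[-0.3,1.5,52,0,1],[-0.3,1.5,58.5,0,1],[-0.3,1.5,58.5,0,1],[-0.3,1.5,58.5,0,1]]]'; python3 -c "
from fit import *
rows(.5327,-.098,.082,-.205)"
```

```text
clock: 9.12
tool_pos: [0.5336, -0.0963, 0.0825]
tool_rot: [-3.125, 0.319, -0.002]
wrist_force: [-0.1, -0.3, 1.5]
width: 0.0917
grip_force: 0.0
shift [-0.5  1.9  0.5] turn 0.01 yaw now -11.7 q7 -1.96
```

```bash
python3 -m jog '[[[-0.5,1,0,0,1],[-0.5,1,0,0,1],[-0.5,1,0,0,0],[-0.5,1,0,0,0],[-0.5,1,0,0,0],[-0.5,1,0,0,0],[-0.5,1,0,0,0],[-0.5,1,0,0,0],[-0.5,1,0,0,0],[-0.5,1,0,0,0]]]'; python3 -c "
from fit import *
rows(.5327,-.098,.082,-.205)";  python3 -m jog '[[[0,0,-6,0,0],[0,0,-15,0,0],[0,0,-40,0,0],[0,0,-70,0,0],[0,0,-100,0,0],[0,0,-100,0,0],[0,0,-100,0,0]]]'; python3 -c "
from fit import *
rows(.4764,-.4337,.12,.058)"
```

```text
clock: 9.95
tool_pos: [0.5319, -0.0986, 0.0817]
tool_rot: [3.125, -0.323, -0.0]
wrist_force: [0.2, -0.8, 0.2]
width: 0.0517
grip_force: 30.0
shift [ 0.6 -0.8 -0.3] turn -0.01 yaw now -11.8 q7 -1.96
clock: 10.53
tool_pos: [0.5335, -0.0988, 0.1842]
tool_rot: [3.124, -0.323, 0.008]
wrist_force: [-0.6, -0.7, -1.4]
width: 0.0519
grip_force: 30.0
shift [ 12.2 339.5  64.5] turn -2.52 yaw now -11.8 q7 -1.87
```

```bash
python3 -m jog '[[[12,340,0,-2.5,0],[12,340,0,-2.5,0],[12,340,0,-2.5,0],[12,340,0,-2.5,0],[12,340,0,-2.5,0],[12,340,0,-2.5,0],[12,340,20,-2.5,0],[12,340,40,-2.5,0],[12,340,64,-2.5,0],[12,340,64,-2.5,0]]]'; python3 -m jog '[[[0,0,0,0,0],[0,0,0,0,0],[0,0,0,0,0]]]'; python3 -c "
from fit import *
rows(.4757,-.4340,.07,.058)"
```

```text
clock: 11.37
tool_pos: [0.4658, -0.4377, 0.1086]
tool_rot: [-3.135, -0.074, 0.018]
wrist_force: [-2.5, 1.7, -2.8]
width: 0.0517
grip_force: 30.0
clock: 11.62
tool_pos: [0.4761, -0.4321, 0.1189]
tool_rot: [3.14, 0.093, 0.003]
wrist_force: [-0.4, 0.4, -0.9]
width: 0.0515
grip_force: 30.0
shift [-0.6  1.9 48.9] turn 0.01 yaw now 3.4 q7 -1.09
```

```bash
python3 -m jog '[[[-0.5,1.8,20,0,0],[-0.5,1.8,38,0,0],[-0.5,1.8,47,0,0],[-0.5,1.8,47,0,0],[-0.5,1.8,47,0,0],[-0.5,1.8,47,0,0]]]'; python3 -c "
from fit import *
rows(.4757,-.4340,.058,.058)"
```

```text
clock: 12.12
tool_pos: [0.4751, -0.4357, 0.0723]
tool_rot: [3.139, 0.089, 0.003]
wrist_force: [0.0, -0.1, -1.9]
width: 0.0521
grip_force: 30.0
shift [ 0.6 -1.7 14.3] turn -0.01 yaw now 3.3 q7 -1.11
```

```bash
python3 -m jog '[[[0.4,-1.2,3,0,0],[0.4,-1.2,6,0,0],[0.4,-1.2,9,0,0],[0.4,-1.2,11,0,0],[0.4,-1.2,13,0,0],[0.4,-1.2,14.5,0,0],[0.4,-1.2,14.5,0,0],[0.4,-1.2,14.5,0,0]]]'; python3 -c "
from fit import *
rows(.4757,-.4340,.058,.058)"
```

```text
clock: 12.78
tool_pos: [0.4745, -0.4346, 0.0577]
tool_rot: [3.14, 0.088, 0.0]
wrist_force: [-2.8, 3.0, 9.7]
width: 0.0522
grip_force: 30.0
shift [ 1.3 -0.5 -0.3] turn -0.02 yaw now 3.2 q7 -1.12
```

```bash
python3 -m jog '[[[0,0,0,0,1],[0,0,0,0,1],[0,0,0,0,1],[0,0,0,0,1],[0,0,-20,0,1],[0,0,-60,0,1],[0,0,-100,0,1],[0,-40,-120,1,1],[0,-80,-120,2,1],[0,-120,-120,2.5,1]]]'; python3 -m jog '[[[60,-400,0,0,1],[60,-400,0,0,1],[60,-400,0,0,1],[60,-400,0,0,1],[60,-400,0,0,1],[60,-400,0,0,1],[60,-400,0,0,1],[60,-400,0,0,1],[60,-400,0,0,1],[60,-400,0,0,1]]]'
python3 - <<'E'
from fit import *
ims={n:grab(n,4) for n in("top","scene")}
a=ims["top"][165:270,155:405,::-1]; b=ims["scene"][165:270,155:405,::-1]
cv2.imwrite("pics/c.png",np.uint8(np.clip(cv2.resize(np.vstack([a,b]),None,fx=2.8,fy=2.8,interpolation=cv2.INTER_CUBIC),0,255)))
F=("x","y","yaw","L","W")
for nm,col,g,z,L in[("stackgreen","green",(.533,-.1,-.19),.064,.12),("yeltop","yellow",(.4765,-.435,.058),.072,.09)]:
    a,f=fit(ims,col,g,L,.05,z,0,half=30,free=F); print(nm,[float(v) for v in a.values()],f)
print(robot.state()["tool_pos"]); rows(.532,-.0985,.13,-.2)
E
```

```text
clock: 13.62
tool_pos: [0.4684, -0.3147, 0.1782]
tool_rot: [3.122, -0.335, 0.006]
wrist_force: [1.9, 1.9, -0.5]
width: 0.0919
grip_force: 0.0
clock: 14.45
tool_pos: [0.6085, 0.0696, 0.1764]
tool_rot: [-3.123, 0.317, -0.001]
wrist_force: [-0.6, -0.1, -0.3]
width: 0.0916
grip_force: 0.0
stackgreen [0.5322, -0.0991, -0.2021, 0.1152, 0.0526] 0.016
yeltop [0.4749, -0.4356, 0.0547, 0.0869, 0.0523] 0.037
[0.6077 0.0623 0.1759]
shift [-40.7 172.9  46.2] turn -0.08 yaw now -12.0 q7 -2.19
```

View pics/c.png

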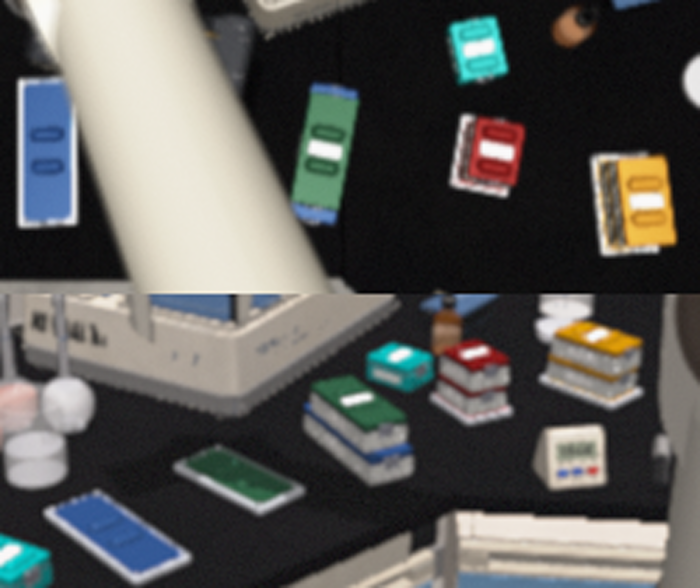

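Yellow sits flat on standing_yellow, with its lid at top panel (645,202). Green is now on top of the stack at (323,150).

```bash
python3 -m jog '[[[-40,172,0,0,1],[-40,172,0,0,1],[-40,172,0,0,1],[-40,172,20,0,1],[-40,172,46,0,1],[-40,172,46,0,1],[-40,172,46,0,1],[-40,172,46,0,1],[-40,172,46,0,1]]]'; python3 -c "
from fit import *
rows(.5322,-.098,.050,-.203)"
```

```text
clock: 15.6
tool_pos: [0.5353, -0.094, 0.1316]
tool_rot: [-3.124, 0.32, -0.004]
wrist_force: [-0.5, 0.1, 0.5]
width: 0.0917
grip_force: 0.0
shift [-2.4  4.7 81.6] turn -0.01 yaw now -11.7 q7 -1.93
```

```bash
python3 -m jog '[[[-2,4,35,0,1],[-2,4,60,0,1],[-2,4,75,0,1],[-2,4,81.5,0,1],[-2,4,81.5,0,1],[-2,4,81.5,0,1]]]'; python3 -c "
from fit import *
rows(.5322,-.098,.050,-.203)"
```

```text
clock: 16.1
tool_pos: [0.5321, -0.098, 0.0497]
tool_rot: [-3.125, 0.32, -0.003]
wrist_force: [0.9, 0.9, -0.2]
width: 0.0919
grip_force: 0.0
shift [ 0.1  0.  -0.3] turn -0.01 yaw now -11.7 q7 -1.99
```

```bash
python3 -m jog '[[[0,0,0,0,0],[0,0,0,0,0],[0,0,0,0,0],[0,0,0,0,0],[0,0,0,0,0],[0,0,0,0,0],[0,0,0,0,0],[0,0,0,0,0]]]'; python3 -c "
from fit import *
rows(.5322,-.098,.050,-.203)";  python3 -m jog '[[[0,0,-6,0,0],[0,0,-15,0,0],[0,0,-40,0,0],[0,0,-60,0,0],[0,0,-60,0,0],[0,0,-60,0,0],[0,0,-60,0,0]]]'; python3 -c "
from fit import *
rows(.5583,.0468,.08,.107)"
```

```text
clock: 16.77
tool_pos: [0.5309, -0.0991, 0.0488]
tool_rot: [3.125, -0.323, 0.0]
wrist_force: [0.0, 0.4, 2.9]
width: 0.0518
grip_force: 30.0
shift [ 1.1 -1.3 -1.2] turn -0.03 yaw now -11.8 q7 -1.99
clock: 17.35
tool_pos: [0.5303, -0.0993, 0.1084]
tool_rot: [3.125, -0.323, -0.001]
wrist_force: [-0.4, 0.4, -2.0]
width: 0.0517
grip_force: 30.0
shift [  -2.4 -148.7   28.4] turn -2.99 yaw now -11.8 q7 -1.94
```

```bash
python3 -m jog '[[[-3,-148,0,-1.5,0],[-3,-148,0,-3,0],[-3,-148,0,-3,0],[-3,-148,0,-3,0],[-3,-148,0,-3,0],[-3,-148,20,-3,0],[-3,-148,40,-3,0],[-3,-148,55,-3,0],[-3,-148,55,-3,0],[-3,-148,55,-3,0]]]'; python3 -m jog '[[[0,0,0,0,0],[0,0,0,0,0]]]'; python3 -c "
from fit import *
rows(.5570,.0460,.04,.107)"
```

```text
clock: 18.18
tool_pos: [0.5564, 0.0461, 0.052]
tool_rot: [-3.137, -0.17, 0.006]
wrist_force: [-0.1, -1.0, -0.9]
width: 0.0521
grip_force: 30.0
clock: 18.35
tool_pos: [0.5588, 0.0465, 0.0545]
tool_rot: [-3.137, -0.17, -0.002]
wrist_force: [-0.3, -0.6, -2.0]
width: 0.0518
grip_force: 30.0
shift [-1.9  0.3 14.5] turn 0.01 yaw now 6.2 q7 -2.0
```

```bash
python3 -m jog '[[[-1.5,0.3,8,0,0],[-1.5,0.3,14,0,0],[-1.5,0.3,17,0,0],[-1.5,0.3,20,0,0],[-1.5,0.3,23,0,0],[-1.5,0.3,26,0,0],[-1.5,0.3,28,0,0],[-1.5,0.3,28.5,0,0],[-1.5,0.3,28.5,0,0],[-1.5,0.3,28.5,0,0]]]';  python3 -c "
from fit import *
rows(.5570,.0460,.026,.107)"
```

```text
clock: 19.18
tool_pos: [0.5567, 0.046, 0.0252]
tool_rot: [-3.137, -0.17, -0.0]
wrist_force: [1.6, 0.3, -1.7]
width: 0.0517
grip_force: 30.0
shift [ 0.2  0.1 -0.8] turn 0.01 yaw now 6.2 q7 -2.02
```

```bash
python3 -m jog '[[[0,0,1,0,0],[0,0,1,0,0],[0,0,1,0,1],[0,0,1,0,1],[0,0,1,0,1],[0,0,1,0,1],[0,0,-20,0,1],[0,0,-60,0,1],[0,0,-100,0,1],[0,0,-140,0,1]]]'; python3 -m jog '[[[-140,390,-20,0,1],[-140,390,-20,0,1],[-140,390,-20,0,1],[-140,390,-20,0,1],[-140,390,-20,0,1],[-140,390,-20,0,1],[-140,390,-20,0,1],[-140,390,-20,0,1],[-140,390,-20,0,1],[-140,390,-20,0,1]]]'
python3 - <<'E'
from fit import *
ims={n:grab(n,4) for n in("top","scene")}
a=ims["top"][165:270,155:405,::-1]; b=ims["scene"][165:270,155:405,::-1]
cv2.imwrite("pics/d.png",np.uint8(np.clip(cv2.resize(np.vstack([a,b]),None,fx=2.8,fy=2.8,interpolation=cv2.INTER_CUBIC),0,255)))
F=("x","y","yaw","L","W")
for nm,col,g,z,L in[("stackblue","blue",(.532,-.1,-.2),.032,.148),("green","green",(.558,.046,.107),.04,.12),("green dock-plate sil","plate",(.558,.046,.107),.008,.136)]:
    a,f=fit(ims,col,g,L,.05,z,0,half=32,free=F); print(nm,[float(v) for v in a.values()],f)
print(robot.state()["tool_pos"]); rows(.532,-.0985,.13,-.2)
E
```

```text
clock: 20.02
tool_pos: [0.556, 0.0462, 0.1662]
tool_rot: [-3.136, -0.171, 0.002]
wrist_force: [1.3, -0.5, -0.5]
width: 0.0914
grip_force: 0.0
clock: 20.85
tool_pos: [0.4585, -0.3592, 0.1853]
tool_rot: [3.137, 0.169, -0.0]
wrist_force: [0.4, 0.3, -0.6]
width: 0.0916
grip_force: 0.0
stackblue [0.5341, -0.0993, -0.1965, 0.1487, 0.0537] 0.021
green [0.5581, 0.0442, 0.1063, 0.1195, 0.0489] 0.031
green dock-plate sil [0.5565, 0.0455, 0.1097, 0.1354, 0.0661] 0.025
[ 0.4605 -0.3549  0.1852]
shift [  99.6 -246.8   55.4] turn 2.97 yaw now 6.4 q7 -1.1
```

View pics/d.png

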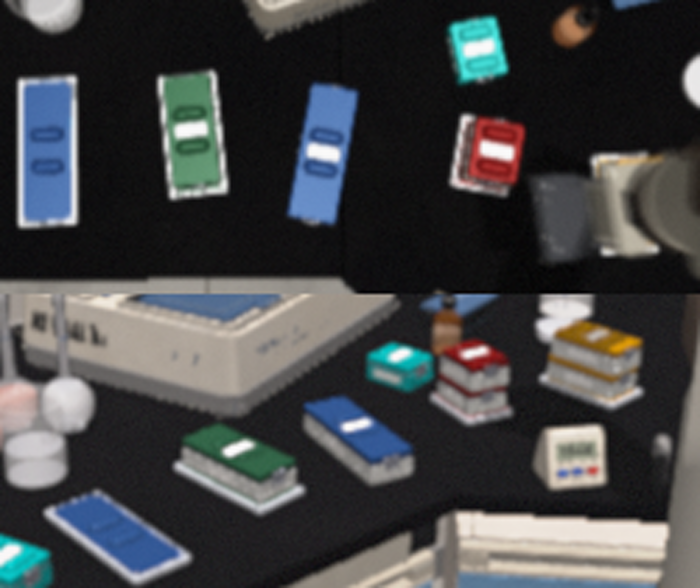

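Run:
```python
from fit import *
im=grab("top",4); np.save("top_d.npy",im); ims={"top":im}
for nm,g,z in[("blue",(.534,-.0993),.032),("green",(.5581,.0442),.04)]:
    u,v=proj("top",np.array([[*g,z]]))[0]; r0,c0=int(v)-8,int(u)-8; w=im[r0:r0+17,c0:c0+17].min(2)
    w=np.clip(w-110,0,None); yy,xx=np.mgrid[:17,:17]; print(nm,"label",ray("top",(c0+(w*xx).sum()/w.sum(),r0+(w*yy).sum()/w.sum()),z)[:2])
for thr in(.3,.45,.6):
  for t in(0,.01): print(thr,t,fit(ims,"blue",(.534,-.0993,-.2),.148,.052,.032,t,half=32,free=("x","y","yaw","L","W"),thr=thr))
# dock blue: pad and plate; whole blue case silhouette
print("pad",fit(ims,"blue",(.5406,.2075,.03),.15,.05,.008,0,half=32,free=("x","y","yaw","L","W")))
print("plate",fit(ims,"plate",(.5406,.2075,.03),.164,.064,.008,.008,half=32,free=("x","y","yaw","L","W"),thr=.5))
print("case sil",fit(ims,"plate",(.5341,-.0993,-.2),.148,.052,.032,.032,half=30,thr=.3,free=("x","y","yaw","L","W")))
rows(.533,-.098,.13,-.2)
```

```text
blue label [ 0.5336 -0.0991]
green label [0.5576 0.0487]
0.3 0 ({'x': np.float64(0.5341), 'y': np.float64(-0.0993), 'yaw': np.float64(-0.1968), 'L': np.float64(0.1508), 'W': np.float64(0.0555)}, 0.019)
0.3 0.01 ({'x': np.float64(0.5343), 'y': np.float64(-0.0993), 'yaw': np.float64(-0.198), 'L': np.float64(0.1503), 'W': np.float64(0.0555)}, 0.019)
0.45 0 ({'x': np.float64(0.5341), 'y': np.float64(-0.0993), 'yaw': np.float64(-0.1978), 'L': np.float64(0.1488), 'W': np.float64(0.0536)}, 0.021)
0.45 0.01 ({'x': np.float64(0.5342), 'y': np.float64(-0.0993), 'yaw': np.float64(-0.1976), 'L': np.float64(0.1485), 'W': np.float64(0.0536)}, 0.021)
0.6 0 ({'x': np.float64(0.534), 'y': np.float64(-0.0993), 'yaw': np.float64(-0.1979), 'L': np.float64(0.1469), 'W': np.float64(0.0518)}, 0.022)
0.6 0.01 ({'x': np.float64(0.5342), 'y': np.float64(-0.0993), 'yaw': np.float64(-0.197), 'L': np.float64(0.1466), 'W': np.float64(0.0518)}, 0.022)
pad ({'x': np.float64(0.5409), 'y': np.float64(0.2072), 'yaw': np.float64(0.0309), 'L': np.float64(0.1499), 'W': np.float64(0.0503)}, 0.018)
plate ({'x': np.float64(0.5406), 'y': np.float64(0.2074), 'yaw': np.float64(0.0318), 'L': np.float64(0.165), 'W': np.float64(0.0643)}, 0.008)
case sil ({'x': np.float64(0.5337), 'y': np.float64(-0.0992), 'yaw': np.float64(-0.1957), 'L': np.float64(0.1494), 'W': np.float64(0.0536)}, 0.022)
shift [ 100.8 -248.3   55.3] turn 2.96 yaw now 6.3 q7 -1.09
```

```bash
python3 -m jog '[[[100,-248,0,1,1],[100,-248,0,2,1],[100,-248,0,2.95,1],[100,-248,0,2.95,1],[100,-248,0,2.95,1],[100,-248,20,2.95,1],[100,-248,55,2.95,1],[100,-248,55,2.95,1],[100,-248,55,2.95,1],[100,-248,55,2.95,1]]]'; python3 -c "
from fit import *
rows(.5338,-.098,.020,-.197)"
```

```text
clock: 22.28
tool_pos: [0.5322, -0.1001, 0.1303]
tool_rot: [3.125, -0.314, -0.001]
wrist_force: [0.5, -0.3, -0.0]
width: 0.0917
grip_force: 0.0
shift [  1.2  -2.4 110.3] turn -0.03 yaw now -11.5 q7 -1.92
```

```bash
python3 -m jog '[[[1,-2,35,0,1],[1,-2,65,0,1],[1,-2,90,0,1],[1,-2,103,0,1],[1,-2,109,0,1],[1,-2,110,0,1],[1,-2,110,0,1]]]'; python3 -m jog '[[[0,0,0,0,1],[0,0,0,0,1]]]'; python3 -c "
from fit import *
rows(.5338,-.098,.020,-.197)"
```

```text
clock: 22.87
tool_pos: [0.5347, -0.0986, 0.0213]
tool_rot: [3.125, -0.316, 0.003]
wrist_force: [-0.1, -0.2, 0.6]
width: 0.092
grip_force: 0.0
clock: 23.03
tool_pos: [0.5349, -0.0981, 0.0217]
tool_rot: [3.125, -0.315, 0.004]
wrist_force: [0.3, 0.6, -0.1]
width: 0.0917
grip_force: 0.0
shift [-1.1  0.1  1.7] turn -0.04 yaw now -11.5 q7 -2.03
```

```bash
python3 -m jog '[[[-1,0,1.5,0,1],[-1,0,1.5,0,0],[-1,0,1.5,0,0],[-1,0,1.5,0,0],[-1,0,1.5,0,0],[-1,0,1.5,0,0],[-1,0,1.5,0,0],[-1,0,1.5,0,0],[-1,0,1.5,0,0]]]'; python3 -c "
from fit import *
rows(.5338,-.098,.020,-.197)";  python3 -m jog '[[[0,0,-5,0,0],[0,0,-12,0,0],[0,0,-30,0,0],[0,0,-60,0,0],[0,0,-70,0,0],[0,0,-70,0,0],[0,0,-70,0,0],[0,0,-70,0,0]]]'; python3 -c "
from fit import *
rows(.5407,.2084,.09,.032)"
```

```text
clock: 23.78
tool_pos: [0.5326, -0.0976, 0.0186]
tool_rot: [3.126, -0.315, -0.0]
wrist_force: [-0.2, -1.4, -0.5]
width: 0.0517
grip_force: 30.0
shift [ 1.2  0.2 -1.4] turn -0.03 yaw now -11.5 q7 -2.03
clock: 24.45
tool_pos: [0.5317, -0.0978, 0.0878]
tool_rot: [3.126, -0.315, -0.002]
wrist_force: [0.3, 0.4, -2.2]
width: 0.0521
grip_force: 30.0
shift [ -52.3 -301.8   -2.2] turn -2.22 yaw now -11.5 q7 -1.97
```

```bash
python3 -m jog '[[[-53,-302,-10,0,0],[-53,-302,-10,0,0],[-53,-302,-10,-0.5,0],[-53,-302,-10,-1.2,0],[-53,-302,-10,-2.2,0],[-53,-302,-10,-2.2,0],[-53,-302,-10,-2.2,0],[-53,-302,-10,-2.2,0],[-53,-302,-10,-2.2,0],[-53,-302,-10,-2.2,0]]]'; python3 -m jog '[[[0,0,0,0,0],[0,0,0,0,0],[0,0,0,0,0]]]'; python3 -c "
from fit import *
rows(.5392,.2087,.045,.032)"
```

```text
clock: 25.28
tool_pos: [0.5394, 0.2101, 0.0971]
tool_rot: [3.141, 0.052, -0.004]
wrist_force: [-0.2, -1.3, -1.7]
width: 0.0513
grip_force: 30.0
clock: 25.53
tool_pos: [0.541, 0.2066, 0.0981]
tool_rot: [3.14, 0.042, -0.001]
wrist_force: [-0.6, -0.2, -1.6]
width: 0.0518
grip_force: 30.0
shift [-1.7 -2.2 53. ] turn -0.05 yaw now 1.5 q7 -2.32
```

```bash
python3 -m jog '[[[-1.5,-2,25,0,0],[-1.5,-2,45,0,0],[-1.5,-2,53,0,0],[-1.5,-2,53,0,0],[-1.5,-2,53,0,0],[-1.5,-2,53,0,0]]]'; python3 -c "
from fit import *
rows(.5392,.2087,.027,.032)"
```

```text
clock: 26.03
tool_pos: [0.5402, 0.211, 0.0467]
tool_rot: [-3.141, -0.046, -0.002]
wrist_force: [-0.2, 0.6, -1.1]
width: 0.0518
grip_force: 30.0
shift [-1.1  2.2 19.7] turn -0.03 yaw now 1.7 q7 -2.37
```

```bash
python3 -m jog '[[[-0.8,1.3,7,0,0],[-0.8,1.3,10,0,0],[-0.8,1.3,13,0,0],[-0.8,1.3,15,0,0],[-0.8,1.3,17,0,0],[-0.8,1.3,19,0,0],[-0.8,1.3,20,0,0],[-0.8,1.3,20,0,0],[-0.8,1.3,20,0,0]]]'; python3 -c "
from fit import *
rows(.5392,.2087,.0265,.032)"
```

```text
clock: 26.78
tool_pos: [0.5387, 0.2097, 0.0266]
tool_rot: [3.141, 0.047, 0.001]
wrist_force: [-3.5, -1.2, 7.3]
width: 0.052
grip_force: 30.0
shift [0.5 1.  0.1] turn -0.02 yaw now 1.7 q7 -2.39
```

```bash
python3 -m jog '[[[0.3,0.5,0,0,0],[0.3,0.5,0,0,1],[0.3,0.5,0,0,1],[0.3,0.5,0,0,1],[0.3,0.5,0,0,1],[0,0,-20,0,1],[0,0,-60,0,1],[0,0,-100,0,1],[0,0,-140,0,1],[0,0,-170,0,1]]]'; python3 -m jog '[[[-80,350,-30,0,1],[-80,350,-30,0,1],[-80,350,-30,0,1],[-80,350,-30,0,1],[-80,350,-30,0,1],[-80,350,-30,0,1],[-80,350,-30,0,1],[-80,350,-30,0,1],[-80,350,-30,0,1],[-80,350,-30,0,1]]]'
python3 - <<'E'
from fit import *
ims={n:grab(n,4) for n in("top","scene")}
a=ims["top"][150:270,145:405,::-1]; b=ims["scene"][145:275,145:405,::-1]
cv2.imwrite("pics/e.png",np.uint8(np.clip(cv2.resize(np.vstack([a,b]),None,fx=2.35,fy=2.35,interpolation=cv2.INTER_CUBIC),0,255)))
cv2.imwrite("pics/e2.png",np.uint8(np.clip(cv2.resize(b[55:125,15:125],None,fx=7,fy=7,interpolation=cv2.INTER_CUBIC),0,255)))
F=("x","y","yaw","L","W")
for nm,col,g,z,L in[("blue","blue",(.5407,.2073,.032),.040,.148),("green","green",(.558,.046,.107),.04,.12)]:
    a,f=fit(ims,col,g,L,.05,z,0,half=32,free=F); print(nm,[float(v) for v in a.values()],f)
print(robot.state()["tool_pos"])
E
```

```text
clock: 27.62
tool_pos: [0.5392, 0.2102, 0.1989]
tool_rot: [-3.14, -0.047, -0.004]
wrist_force: [0.7, 0.5, -0.4]
width: 0.0914
grip_force: 0.0
clock: 28.45
tool_pos: [0.4673, -0.1503, 0.2258]
tool_rot: [3.138, 0.031, -0.001]
wrist_force: [0.1, 0.3, -0.1]
width: 0.0919
grip_force: 0.0
blue [0.539, 0.2087, 0.0337, 0.1446, 0.0526] 0.012
green [0.5581, 0.0443, 0.1064, 0.1193, 0.0489] 0.031
[ 0.4694 -0.1411  0.2256]
```

View pics/e.png

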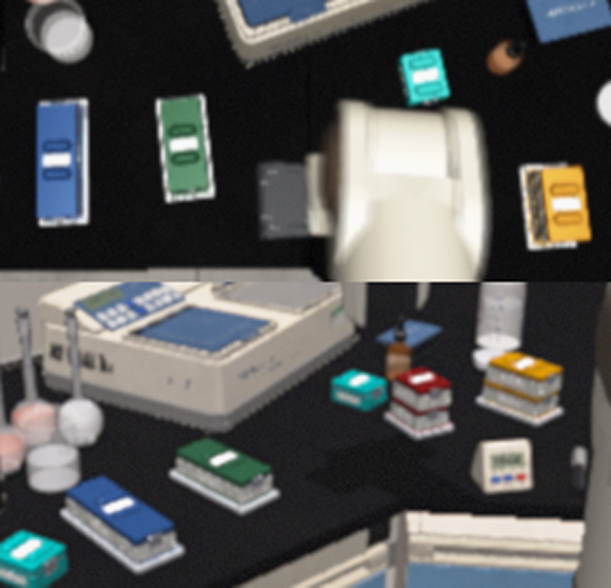

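View pics/e2.png

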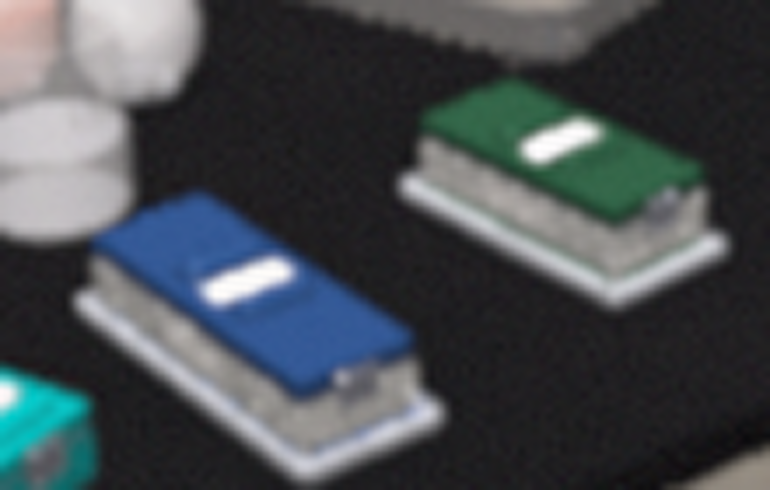

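Both long cases look flat on their docks, and red and yellow are stacked in place. As a check, I'll triangulate the lid heights from the labels.

Run:
```python
from fit import *
ims={n:grab(n,4) for n in("top","scene")}
def lab(n,P,h=8):
    u,v=proj(n,np.array([P]))[0]; r0,c0=int(round(v))-h,int(round(u))-h; w=ims[n][r0:r0+2*h+1,c0:c0+2*h+1].min(2)
    b=(w>135).astype(np.uint8); k,l,st,c=cv2.connectedComponentsWithStats(b)
    d=[np.hypot(*(c[i]-h))-.05*st[i,4] if st[i,4]>5 else 99 for i in range(1,k)]; i=1+int(np.argmin(d))
    m=cv2.dilate((l==i).astype(np.uint8),np.ones((3,3)))*np.clip(w-70,0,None); yy,xx=np.mgrid[:2*h+1,:2*h+1]
    return (c0+(m*xx).sum()/m.sum(), r0+(m*yy).sum()/m.sum())
for nm,P in[("blue",(.539,.2085,.04)),("green",(.558,.0445,.04)),("yellow",(.475,-.4356,.072))]:
    a,b=lab("top",P),lab("scene",P); print(nm,np.round(a,1),np.round(b,1),*tri(a,b))
    for dz in(0,.006): print("   scene row expected +%g mm"%(dz*1e3),proj("scene",np.array([[*ray('top',a,P[2]+dz)[:2],P[2]+dz]]))[0].round(2))
```

```text
blue [168.6 217.6] [194.8 239.7] [0.5394 0.2081 0.0392] 0.0011285012176930679
   scene row expected +0 mm [194.22 239.36]
   scene row expected +6 mm [194.63 237.36]
green [222.8 210.9] [239.4 219.7] [0.5584 0.0443 0.0391] 0.0011008452792622468
   scene row expected +0 mm [238.9  219.37]
   scene row expected +6 mm [239.14 217.6 ]
yellow [385.4 236.3] [367.7 179.1] [ 0.4745 -0.4365  0.0717] 0.0018332346056600583
   scene row expected +0 mm [366.89 179.09]
   scene row expected +6 mm [366.75 177.63]
```

Blue, green and yellow lids measure 39, 39 and 72 mm, against 40, 40 and 72 mm when seated. Handing in.

```bash
python3 -c "
from rig import robot
print(robot.sign_off())"
```

```text
the job is handed in; nothing more can be done
None
```

All four cases were moved in order and the job is handed in: red and yellow sit on their standing cases, green and blue on their docks; blue, green and yellow lid heights measured within 1 mm of seated, red was judged from its placing height and the pictures, and the beaker and dropper bottle were not touched.

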